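# Lay the king blank down on the carving rest

### The job

Tip the tall rosewood king blank over, towards the crossbar, so that it comes to lie on its side against the oak rest's crossbar, between the two side lips, with its foot still on the board. Do it with the fingers only, without gripping or lifting the blank, and ease it all the way down so that it settles gently onto the crossbar instead of dropping; leave the other things on the counter alone.

Things in the scene. Friction and masses are not known exactly. Their poses are not given: they have to be found in the camera images.
- rest: Oak laying rest, fixed to the counter. Origin on the counter under the middle of its crossbar; x runs along the board from the crossbar to the heel cleat (roughly away from the robot), y across, z up. Board 100 mm wide, x = -35 to +210 mm; behind the bar it is faced with grippy cork, top 12 mm above the counter, where the blank stands.
- rest_bar (a point): Middle of the crossbar's top, 52 mm above the counter, 40 above the board. Bar: 25 mm thick along the rest's x (-12.5 to +12.5 mm), 90 mm long across, edges rounded 3 mm. On it two side lips 12 mm thick, inner faces at y = +31 and -31 mm, tops 72 mm above the counter; the blank comes to lie between them.
- rest_heel (a point): Middle of the top of the heel cleat, 26 mm above the counter: strip 80 mm long across the board at x = 180 to 194 mm of the rest. It stands 3 to 8 mm behind the upright blank's foot.
- blank: Loose dark rosewood king blank, 0.2 to 0.3 kg, 210 mm tall, standing on the rest's board (foot 12 mm above the counter). Square shaft 40 x 40 mm from 0 to 160 mm, neck 22 mm diameter to 170 mm, round head 28 mm diameter from 170 to 210 mm. Origin: centre of its underside; z along its length to the head; its -x side faces the crossbar, squarely to about 2 degrees.
- blank_head (a point): Centre of the flat top of the head, 210 mm above the foot. With the blank lying on the crossbar (about 72 degrees from upright, up to 76 if its foot has slid back) the head overhangs past the bar, 60 to 90 mm above the counter, nothing under it.
- blank_toe (a point): Middle of the blank's lower edge on the crossbar side, 20 mm from its axis: the edge about which it tips, which stays on the board, held by the cork (friction about 1.4, varying 20 %; other surfaces about 0.6). The centre of mass is on the axis about 91 mm up, so it overbalances at about 12 degrees and would then fall freely.
- stand: Bystander: slotted oak stand with six boxwood bishops, 310 x 70 mm, 132 mm tall, fixed. Origin centre of its underside.
- cup: Bystander: ceramic cup of brass pins, 72 mm diameter, 90 mm tall, loose. Origin centre of its underside.
- sander: Bystander: rounded rubber sanding block 50 x 100 x 35 mm, loose. Origin centre of its underside.
- gouge: Bystander: bone-handled gouge about 186 mm long, 22 mm thick, lying along its own y axis, loose.
Mind the look-alikes: they are no part of the job. There is more than one size of the blank; the job needs the smallest.

How it is judged:
By the outcome, as a careful person would: the job done as asked, in the order asked, and still so for the second after the job is handed in, with the robot touching nothing.
It also fails if it takes over 72 s, if anything falls off the work surface, if the arm or the gripper's body presses on something with over 40 N, if the wrist force passes 120 N, or if a joint passes its speed limit or range.

### The arm

A 7-joint arm with a two-finger parallel gripper is mounted at the origin on the work surface. World frame = base frame: x ahead of the robot, y to its left, z up, the work surface at z = 0. Lengths are in mm, angles in rad, forces in N, time in s.
With the tool pointing down it reaches from about 400 to 900 mm from the base axis. Payload 5.5 kg.
Tool frame: the origin (TCP) lies between the finger pads; the fingertips stand 14 mm ahead of it and the grasp point (between the pads) lies 5 mm behind it; z points along the fingers, x is the direction in which the jaws open and shut, and the axes are right-handed (so a half turn about z gives the same grasp; the last joint's range is limited). The gripper opens to 85 mm and grips with 20 to 120 N. Pads are 22 mm wide; open, the fingers measure 114 mm over their backs; the gripper's body (76 mm by 85 mm) begins 54 mm behind the grasp point. The pads swing forward as they close: fully open they stand 13 mm farther back than shut.
Start: joints at [-0.851, 0.501, -0.427, 1.55, 0.221, 1.138, -0.21], TCP at [286.666, 583.371, 245.31] pointing down, gripper open.
Joint ranges: [-2.88, 2.88], [-0.31, 2.03], [-1.54, 1.56], [0.2, 2.42], [-1.41, 4.55], [0.19, 2.02], [-2.57, 2.57]. Speed limits (rad/s): [2.57, 2.57, 3.14, 3.14, 3.14, 3.14, 3.14].

### API

Orientations are given as a unit quaternion [w, x, y, z].
In Python, from workcell import readout, optics, ticket gives the robot as it stands.
- The arm moves only by the tool carry_out, never from a script. Its arguments are lists of equal length, an entry for each row: "jaw": the opening, from 0 (shut) to 1 (fully open); "dp": the shift along the tool's x, y, z in mm, a list of three; "angular": the turn, a rotation vector about the tool's x, y, z in rad, a list of three. In form: {"jaw": [jaw, ...], "dp": [[x, y, z], ...], "angular": [[wx, wy, wz], ...]}. A call has 1 to 5 rows; each row is the pose to reach, as a shift and turn from the pose commanded when the call began, along the tool's axes at that moment; what a row does not reach only later rows make up. A row lasts 1/12 s, in which the tool goes at most 41.7 mm and 7.16 degrees, less where a joint would pass 70% of its speed; a pose out of reach is approached as far as the arm can. A call with a gripper value outside its range is refused whole. The fingers move at their own pace and stop on an object; the grip force is fixed at half the most. Time passes only in rows, so rows that repeat a pose let the fingers close. It gives the time, the measured TCP pose, the force and the opening at its end, in the units of the state.
- readout.state(): the state, without advancing time (a new reading comes with each control period).
- optics.capture(name): name is "scene" or "side" or "wrist"; returns a dict with "frame" (420x560x3 uint8, red, green, blue), "intrinsics" (3x3 intrinsics, pixels), "world_from_camera" (4x4, takes a point from camera to world coordinates). Camera axes: x right, y down, z forward; pixel columns grow to the right and rows downward; lengths in mm; the calibration is good to about 2 mm. The wrist camera is an equidistant fisheye: a pixel r from the principal point sees the ray r / f radians off the axis. A picture is of the moment at which its call begins. There is no depth.
- ticket.hand_in(): hands the job in, once; it reports no verdict.
The state is a dict: "t": time; "joints": joint angles; "joint_velocities": joint speeds; "joint_efforts": joint torques, N m; "eef_pos": TCP position; "ee_rot": TCP orientation; "contact_force": force on the tool from outside, world axes, zero at the start; "moment": the same for the moment, N m; "gripper_width": opening from 0.0 (shut) to 1.0 (fully open).
Only numpy, scipy, OpenCV 4.12 (cv2) and the standard library are available. Lean on these libraries where they do the work, as an engineer would, in place of code of your own. Each camera call takes 0.05 s, during which the arm holds its last target. There are 200 camera calls.

## Working session

There is one attempt and no reset: what is moved stays moved. The work goes in short steps, Python scripts to look and compute and a tool call to move; the robot and the scene stay as the last step left them, time stands still between calls to the robot, and variables do not carry over. Pictures are saved under pics/ and viewed, about 8 in all and at most 12, crops included, and the job is handed in when it is done.

Besides the shell and the picture viewer there is one more tool, called after "Request:" as name(argument=value, ...) on one line, values as JSON. carry_out: Moves the arm, as the interface text tells. Its arguments: {"type":"object","properties":{"jaw":{"type":"array"},"dp":{"type":"array"},"angular":{"type":"array"}},"required":["jaw","dp","angular"]}

```bash
mkdir -p pics; ls; python3 - <<'E'
from workcell import readout, optics
import cv2,pickle
d={}
for n in("scene","side"):
    c=optics.capture(n); d[n]=c; cv2.imwrite(f"pics/{n}0.png",cv2.resize(c["frame"][:,:,::-1],(800,600),interpolation=cv2.INTER_CUBIC))
    print(n,c["intrinsics"],c["world_from_camera"])
pickle.dump(d,open("c0.pkl","wb"))
s=readout.state();print(s)
E
```

```text
pics
scene [[546.7495881    0.         283.53535614]
 [  0.         546.7495881  207.41484996]
 [  0.           0.           1.        ]] [[-6.86226750e-01  5.52400756e-01 -4.73229598e-01  1.27665367e+03]
 [ 7.27178126e-01  5.36607456e-01 -4.28093929e-01  6.36732458e+02]
 [ 1.74591209e-02 -6.37891718e-01 -7.69928137e-01  1.23811471e+03]
 [ 0.00000000e+00  0.00000000e+00  0.00000000e+00  1.00000000e+00]]
side [[430.04130194   0.         278.4415694 ]
 [  0.         430.04130194 212.8604707 ]
 [  0.           0.           1.        ]] [[ 9.74249347e-01 -1.08330473e-01  1.97744072e-01  3.31383933e+02]
 [-2.24383333e-01 -5.51953715e-01  8.03118432e-01 -1.10639174e+03]
 [ 2.21433759e-02 -8.26808082e-01 -5.62048099e-01  9.35121922e+02]
 [ 0.00000000e+00  0.00000000e+00  0.00000000e+00  1.00000000e+00]]
{'t': 0.1, 'joints': array([-0.85080109,  0.50177159, -0.42681826,  1.55134505,  0.2208143 ,
        1.13828255, -0.2103126 ]), 'joint_velocities': array([ 0.00061351, -0.0016451 , -0.00064878, -0.00217337,  0.00031781,
       -0.00123708,  0.00042585]), 'joint_efforts': array([-1.07414910e-02, -5.70817244e+01, -5.83799869e+00, -2.81749892e+01,
        1.07707237e-02,  5.58545755e-03,  9.49922338e-06]), 'eef_pos': array([286.46791728, 582.80601932, 244.35317957]), 'ee_rot': array([ 4.35924030e-04,  8.48830738e-01,  5.28663988e-01, -7.58274395e-04]), 'contact_force': array([-0.0565343 , -0.75872406,  0.22413487]), 'moment': array([-0.01013578,  0.04259198,  0.00175917]), 'gripper_width': 1.0009152986932763}
```

View pics/scene0.png

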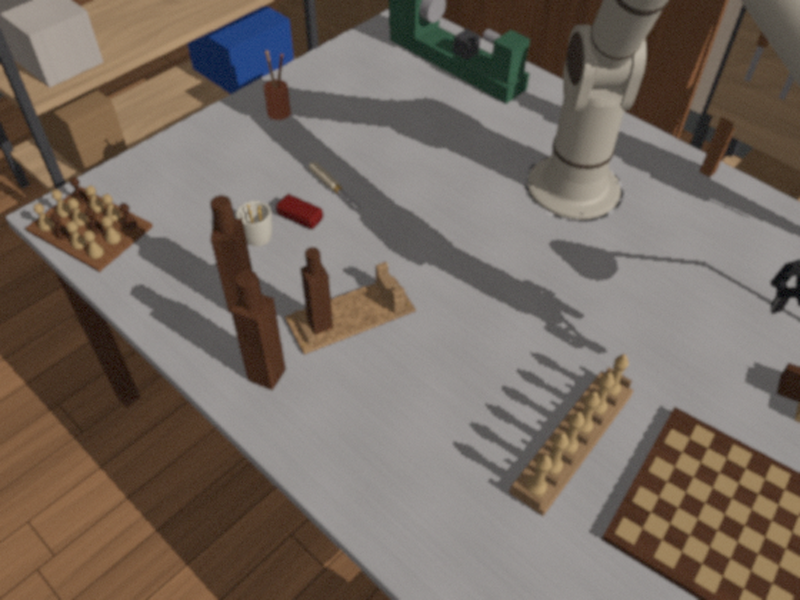

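View pics/side0.png

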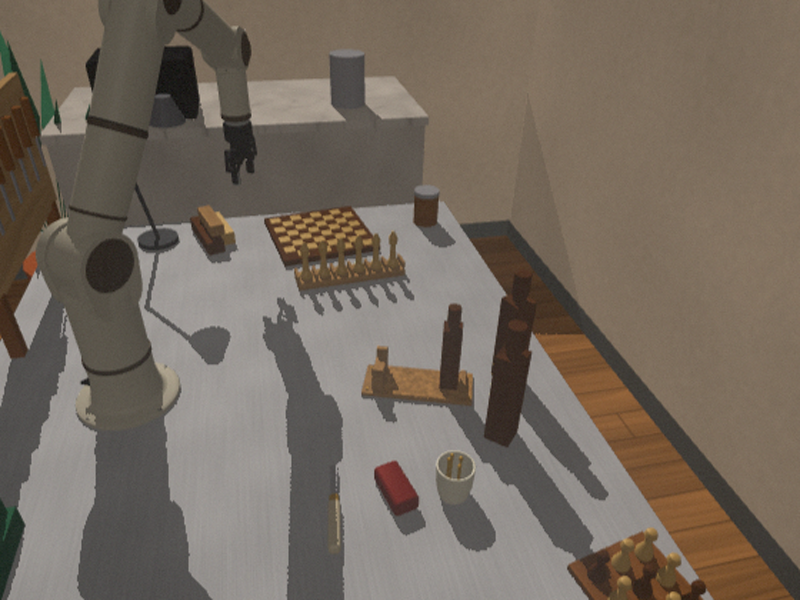

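Three dark blanks are visible in the scene view: (230,250), (258,330) and (316,290). The last one is the shortest and the only one standing on the rest's board, so it is the target. I'll confirm that in an enlarged crop.

```bash
python3 - <<'E'
import cv2,pickle,numpy as np
d=pickle.load(open("c0.pkl","rb"))
a=d["scene"]["frame"][165:250,195:295,::-1]; b=d["side"]["frame"][205:290,245:345,::-1]
k=4
o=np.hstack([cv2.resize(x,None,fx=k,fy=k,interpolation=cv2.INTER_CUBIC) for x in(a,b)])
cv2.imwrite("pics/crop.png",np.clip(o*1.5,0,255).astype(np.uint8))
E
```

```text
(no output)
```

View pics/crop.png

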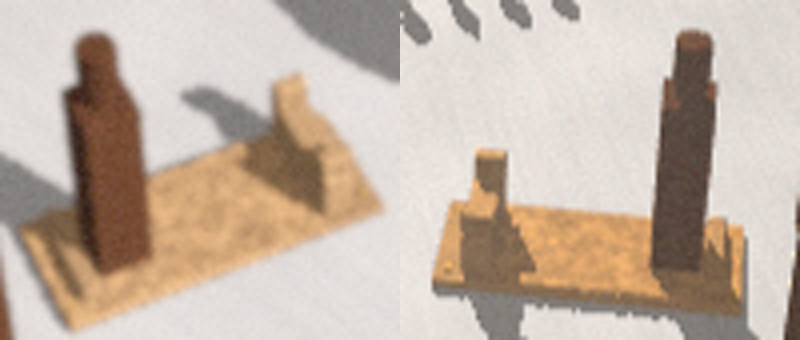

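The crop confirms it: the small blank stands on the corked board next to the heel cleat, with the crossbar at the other end. Next I fit the rest and blank poses.

```bash
cat > h.py <<'E'
import numpy as np,pickle
from scipy.optimize import least_squares
def proj(c,P):
    T=c["world_from_camera"];K=c["intrinsics"];p=(np.asarray(P)-T[:3,3])@T[:3,:3]
    return p[:,:2]/p[:,2:]*[K[0,0],K[1,1]]+K[:2,2]
def rz(a): return np.array([[np.cos(a),-np.sin(a),0],[np.sin(a),np.cos(a),0],[0,0,1]])
E
python3 - <<'E'
from h import *
d=pickle.load(open("c0.pkl","rb"))
S=lambda x,y:(x/4+195-.375,y/4+165-.375)
D=lambda x,y:((x-400)/4+245-.375,y/4+205-.375)
# rest points
R=[("scene",(210,-50,12),S(20,225)),("scene",(210,50,12),S(70,319)),("scene",(-35,50,12),S(382,205)),
("side",(210,-50,12),D(742,302)),("side",(-35,-50,12),D(434,280)),("side",(-35,50,12),D(455,204)),
("side",(-6.5,37,72),D(490,152)) if 0 else ("side",(0,37,72),D(491,153)),("scene",(0,-37,72),S(287,80))]
f=lambda q:np.concatenate([proj(d[n],[rz(q[2])@p+[q[0],q[1],0]])[0]-u for n,p,u in R])
r=least_squares(f,[550,50,0]);print("rest",r.x,np.round(r.fun,1))
H=[("scene",S(95,40)),("side",D(695,35))]
g=lambda q:np.concatenate([proj(d[n],[q])[0]-u for n,u in H])
h=least_squares(g,[700,50,222]);print("head",h.x,h.fun)
q=r.x
print("head in rest",rz(-q[2])@(h.x-[q[0],q[1],0]))
E
```

```text
rest [ 5.46802434e+02 -7.00013419e+01 -3.35644278e-01] [-1.8 -0.2 -0.7  1.9  0.2 -0.8 -0.2  1.1 -1.1 -0.5 -1.6 -1.7 -0.6  0.2
 -0.5  0.4]
head [ 693.2210671  -117.69576581  226.74411482] [-0.67369906  0.25841489 -0.8040732  -0.24906899]
head in rest [153.95769651   3.19401888 226.74411482]
```

```bash
cat >> h.py <<'E'
from scipy.spatial.transform import Rotation as Ro
def dh(q,par):
    # xArm7 modified DH guess
    al=[0,-np.pi/2,np.pi/2,np.pi/2,np.pi/2,np.pi/2,-np.pi/2]; a=[0,0,0,52.5,77.5,0,76]; dd=[267,0,293,0,342.5,0,97]
    T=np.eye(4);out=[]
    for i in range(7):
        ca,sa,c,s=np.cos(al[i]),np.sin(al[i]),np.cos(q[i]),np.sin(q[i])
        T=T@np.array([[c,-s,0,a[i]],[s*ca,c*ca,-sa,-sa*dd[i]],[s*sa,c*sa,ca,ca*dd[i]],[0,0,0,1]]);out.append(T.copy())
    return out
E
python3 - <<'E'
from h import *
from workcell import readout
d=pickle.load(open("c0.pkl","rb"))
def ground(n,u,z=0):
    c=d[n];T=c["world_from_camera"];K=c["intrinsics"];u=np.array(u)*.7
    r=T[:3,:3]@[(u[0]-K[0,2])/K[0,0],(u[1]-K[1,2])/K[1,1],1];o=T[:3,3]
    return np.round((o+r*(z-o[2])/r[2])[:2])
q=np.array([546.8,-70,-.3356])
for nm,n,u in [("bigA base front","side",(505,443)),("bigA","scene",(265,385)),("bigB","side",(533,352)),("cup","side",(455,498)),("stand l","side",(298,290)),("stand r","side",(405,273)),("stand near","scene",(514,490)),("stand near2","scene",(545,508)),("stand far","scene",(630,392)),("sander","side",(397,505)),("gouge","side",(335,465))]:
    g=ground(n,u);print(nm,g,"rest:",np.round((rz(-q[2])@np.r_[g-q[:2],0])[:2]))
s=readout.state();T=dh(s["joints"],0)[-1]
print(T[:3],s["eef_pos"]);Rq=Ro.from_quat(np.roll(s["ee_rot"],-1)).as_matrix();print(Rq)
E
```

```text
bigA base front [ 762. -304.] rest: [ 280. -150.]
bigA [856. -92.] rest: [299.  81.]
bigB [939. -37.] rest: [359. 160.]
cup [ 621. -414.] rest: [ 183. -300.]
stand l [403. 351.] rest: [-274.  350.]
stand r [717. 383.] rest: [ 12. 484.]
stand near [699. 378.] rest: [ -4. 473.]
stand near2 [688. 436.] rest: [-33. 524.]
stand far [391. 412.] rest: [-306.  404.]
sander [ 512. -407.] rest: [  78. -330.]
gouge [ 415. -290.] rest: [ -52. -251.]
[[ 4.33801025e-01 -9.00908946e-01 -1.34067509e-02  2.17271885e+02]
 [-9.00137120e-01 -4.33987739e-01  3.75207692e-02 -5.47792290e+02]
 [-3.96211622e-02 -4.20863400e-03 -9.99205910e-01  3.12466895e+02]] [286.46791728 582.80601932 244.35317957]
[[ 4.41027625e-01  8.97493148e-01 -8.26378557e-04]
 [ 8.97491826e-01 -4.41028395e-01 -1.54179616e-03]
 [-1.74820790e-03 -6.16932992e-05 -9.99998470e-01]]
```

Request:
carry_out(jaw=[0.45, 0.45, 0.45, 0.45, 0.45], dp=[[-11, 28, -26], [-23, 57, -51], [-35, 85, -77], [-46, 114, -102], [-58, 142, -128]], angular=[[0, 0, 0.12], [0, 0, 0.24], [0, 0, 0.36], [0, 0, 0.48], [0, 0, 0.6]])

```text
t: 0.52
eef_pos: [389.2, 467.1, 373.9]
ee_rot: [0.0, 0.968, 0.251, -0.0]
contact_force: [0.6, 0.7, -0.3]
gripper_width: 0.451
```

```bash
cat >> h.py <<'E'
Q=np.array([546.8,-70,-.3356]); XB=154.; YB=1.5
def restW(p): return rz(Q[2])@np.asarray(p,float)+[Q[0],Q[1],0]
def cur():
    from workcell import readout
    s=readout.state(); open("log.txt","a").write(repr([list(s["joints"]),list(s["eef_pos"]),list(s["ee_rot"])])+"\n")
    return s,np.array(s["eef_pos"]),Ro.from_quat(np.roll(s["ee_rot"],-1))
def target(th,al=np.radians(40),h=194,off=0,sgn=1,back=0,x0=None,down=0):
    """pose for blank tipped th about toe; off: shift toward blank +x; back: mm retracted along tool z"""
    R0=np.array([[sgn,0,0],[0,0,0],[0,-np.cos(al),-np.sin(al)]]).T; R0[:,1]=np.cross(R0[:,2],R0[:,0])
    B=Ro.from_euler('y',-th).as_matrix()
    toe=np.array([(XB if x0 is None else x0)-20,YB,12.])
    g=np.array([20+off,0,h])              # grasp point from toe in blank frame
    R=B@R0
    p=toe+B@g+R[:,2]*(5-back)+[0,0,down]
    return restW(p),Ro.from_matrix(rz(Q[2])@R)
def rows(p0,R0,ps,Rs):
    for p,R in zip(ps,Rs): print(np.round(R0.inv().apply(p-p0),1).tolist(),np.round((R0.inv()*R).as_rotvec(),3).tolist())
def steps(p,R,n=5):
    s,p0,R0=cur(); print("joints",np.round(s["joints"],2)); dp=R0.inv().apply(p-p0); w=(R0.inv()*R).as_rotvec()
    k=max(np.linalg.norm(dp)/40,np.linalg.norm(w)/.122); print("rows needed",k,"dp",np.round(dp,1),"w",np.round(w,3))
    k=max(k,n)
    for i in range(1,n+1): print(np.round(dp*i/k,1).tolist(),np.round(w*i/k,3).tolist())
E
python3 - <<'E'
from h import *
for s in(1,-1):
    p,R=target(0,back=120,sgn=s); print(p); steps(p+[0,0,60],R)
E
```

```text
[721.71565691 -36.12084897 279.92057511]
joints [-0.7   0.32 -0.29  1.5   0.09  1.34 -0.49]
rows needed 15.10302000480041 dp [ 45.6 601.4  34.1] w [-0.818 -0.367  0.789]
[3.0, 39.8, 2.3] [-0.054, -0.024, 0.052]
[6.0, 79.6, 4.5] [-0.108, -0.049, 0.104]
[9.1, 119.5, 6.8] [-0.163, -0.073, 0.157]
[12.1, 159.3, 9.0] [-0.217, -0.097, 0.209]
[15.1, 199.1, 11.3] [-0.271, -0.121, 0.261]
[721.71565691 -36.12084897 279.92057511]
joints [-0.7   0.32 -0.29  1.5   0.09  1.34 -0.49]
rows needed 19.51474777277886 dp [ 45.6 601.4  34.1] w [ 0.443 -0.988 -2.12 ]
[2.3, 30.8, 1.7] [0.023, -0.051, -0.109]
[4.7, 61.6, 3.5] [0.045, -0.101, -0.217]
[7.0, 92.5, 5.2] [0.068, -0.152, -0.326]
[9.4, 123.3, 7.0] [0.091, -0.202, -0.435]
[11.7, 154.1, 8.7] [0.113, -0.253, -0.543]
```

Request:
carry_out(jaw=[0.45, 0.45, 0.45, 0.45, 0.45], dp=[[3, 40, 2], [6, 80, 4], [9, 119, 6], [12, 159, 8], [15, 199, 10]], angular=[[-0.054, -0.024, 0.052], [-0.108, -0.049, 0.104], [-0.163, -0.073, 0.157], [-0.217, -0.097, 0.209], [-0.271, -0.121, 0.261]])

```text
t: 0.93
eef_pos: [500.0, 301.3, 363.4]
ee_rot: [0.147, 0.981, 0.123, -0.024]
contact_force: [0.3, 0.8, -0.4]
gripper_width: 0.449
```

```bash
python3 - <<'E'
from h import *
p,R=target(0,back=120); steps(p+[0,0,60],R)
# structural search of FK orientation
import itertools
L=[eval(l) for l in open("log.txt")][1:]
L.append([[-0.85080109,0.50177159,-0.42681826,1.55134505,0.2208143,1.13828255,-0.2103126],0,[4.35924030e-04,8.48830738e-01,5.28663988e-01,-7.58274395e-04]])
best=[]
for sg in itertools.product([1,-1],repeat=6):
  for o in itertools.product([0,1,2,3],repeat=2):
    A=[]
    for j,_,q in L:
        a=np.array(j[1:6])*np.array(sg[:5]); a[1]+=o[0]*np.pi/2; a[3]+=o[1]*np.pi/2
        M=Ro.from_euler('YZYZY',a).as_matrix()
        A.append(M)
    for f in range(2):
        e=max(abs(M[2,2]-Ro.from_quat(np.roll(q,-1)).as_matrix()[2,2]*(1-2*f)) for M,(j,_,q) in zip(A,L))
        best.append((e,sg,o,f))
best.sort();print(*best[:6],sep="\n")
E
```

```text
joints [-0.61  0.39 -0.14  1.44  0.26  1.53 -0.54]
rows needed 10.11027352450859 dp [137.8 361.1 119. ] w [-0.545 -0.249  0.53 ]
[13.6, 35.7, 11.8] [-0.054, -0.025, 0.052]
[27.3, 71.4, 23.5] [-0.108, -0.049, 0.105]
[40.9, 107.1, 35.3] [-0.162, -0.074, 0.157]
[54.5, 142.9, 47.1] [-0.216, -0.098, 0.21]
[68.2, 178.6, 58.9] [-0.27, -0.123, 0.262]Traceback (most recent call last):
  File "<stdin>", line 13, in <module>
  File "scipy/spatial/transform/_rotation.pyx", line 1413, in scipy.spatial.transform._rotation.Rotation.from_euler
ValueError: Expected axis specification to be a non-empty string of upto 3 characters, got YZYZY
```

```bash
cat > fk.py <<'E'
from h import *
import itertools
L=[eval(l) for l in open("log.txt")][1:]
L.append([[-0.85080109,0.50177159,-0.42681826,1.55134505,0.2208143,1.13828255,-0.2103126],[286.46791728,582.80601932,244.35317957],[4.35924030e-04,8.48830738e-01,5.28663988e-01,-7.58274395e-04]])
J=np.array([l[0] for l in L]);P=np.array([l[1] for l in L]);G=Ro.from_quat(np.roll([l[2] for l in L],-1,axis=1))
def chain(J,sg,o):
    J=np.atleast_2d(J)*sg; J=J+np.array([0,0,0,o[0],0,o[1],0])*np.pi/2
    J[:,4]+=o[2]*np.pi/2
    T=None;fr=[]
    for i,ax in enumerate('ZYZYZYZ'):
        r=Ro.from_euler(ax,J[:,i]); T=r if T is None else T*r; fr.append(T)
    return fr
if __name__=="__main__":
    res=[]
    for s in itertools.product([1,-1],repeat=5):
      sg=np.array([1,1,s[0],s[1],s[2],s[3],1.])
      for o in itertools.product(range(4),repeat=3):
        z=chain(J,sg,o)[5].as_matrix()[:,2,2]; res.append((abs(z-G.as_matrix()[:,2,2]).max(),sg.tolist(),o))
    res.sort(key=lambda r:r[0]);print(len(L),*res[:8],sep="\n")
E
python3 fk.py
```

```text
3
(np.float64(8.045786259458509e-13), [1.0, 1.0, 1.0, 1.0, 1.0, 1.0, 1.0], (0, 0, 0))
(np.float64(8.045786259458509e-13), [1.0, 1.0, 1.0, 1.0, 1.0, 1.0, 1.0], (0, 0, 0))
(np.float64(8.045786259458509e-13), [1.0, 1.0, 1.0, 1.0, -1.0, 1.0, 1.0], (2, 2, 0))
(np.float64(8.045786259458509e-13), [1.0, 1.0, 1.0, 1.0, -1.0, 1.0, 1.0], (2, 2, 0))
(np.float64(8.045786259458509e-13), [1.0, 1.0, -1.0, 1.0, -1.0, -1.0, 1.0], (0, 0, 2))
(np.float64(8.045786259458509e-13), [1.0, 1.0, -1.0, 1.0, -1.0, -1.0, 1.0], (0, 0, 2))
(np.float64(8.04800670550776e-13), [1.0, 1.0, 1.0, 1.0, 1.0, -1.0, 1.0], (0, 0, 2))
(np.float64(8.04800670550776e-13), [1.0, 1.0, 1.0, 1.0, 1.0, -1.0, 1.0], (0, 0, 2))
```

Request:
carry_out(jaw=[0.45, 0.45, 0.45, 0.45, 0.45], dp=[[13.6, 35.7, 11.8], [27, 71, 23], [41, 107, 35], [54, 143, 47], [68, 178, 59]], angular=[[-0.054, -0.025, 0.052], [-0.108, -0.049, 0.105], [-0.162, -0.074, 0.157], [-0.216, -0.098, 0.21], [-0.27, -0.123, 0.262]])

```text
t: 1.35
eef_pos: [609.7, 135.1, 350.9]
ee_rot: [0.286, 0.957, -0.013, -0.048]
contact_force: [1.2, 0.8, 0.5]
gripper_width: 0.452
```

```bash
python3 - <<'E'
from h import *
p,R=target(0,back=120); steps(p+[0,0,60],R)
E
python3 fk.py
```

```text
joints [-0.52  0.56  0.02  1.3   0.44  1.66 -0.57]
rows needed 5.123085383451274 dp [121.3 137.4  91.5] w [-0.275 -0.126  0.268]
[23.7, 26.8, 17.9] [-0.054, -0.025, 0.052]
[47.4, 53.7, 35.7] [-0.107, -0.049, 0.105]
[71.1, 80.5, 53.6] [-0.161, -0.074, 0.157]
[94.7, 107.3, 71.5] [-0.215, -0.098, 0.209]
[118.4, 134.1, 89.3] [-0.268, -0.123, 0.262]
4
(np.float64(8.045786259458509e-13), [1.0, 1.0, 1.0, 1.0, 1.0, 1.0, 1.0], (0, 0, 0))
(np.float64(8.045786259458509e-13), [1.0, 1.0, 1.0, 1.0, 1.0, 1.0, 1.0], (0, 0, 0))
(np.float64(8.045786259458509e-13), [1.0, 1.0, 1.0, 1.0, -1.0, 1.0, 1.0], (2, 2, 0))
(np.float64(8.045786259458509e-13), [1.0, 1.0, 1.0, 1.0, -1.0, 1.0, 1.0], (2, 2, 0))
(np.float64(8.045786259458509e-13), [1.0, 1.0, -1.0, 1.0, -1.0, -1.0, 1.0], (0, 0, 2))
(np.float64(8.045786259458509e-13), [1.0, 1.0, -1.0, 1.0, -1.0, -1.0, 1.0], (0, 0, 2))
(np.float64(8.04800670550776e-13), [1.0, 1.0, 1.0, 1.0, 1.0, -1.0, 1.0], (0, 0, 2))
(np.float64(8.04800670550776e-13), [1.0, 1.0, 1.0, 1.0, 1.0, -1.0, 1.0], (0, 0, 2))
```

```bash
cat >> fk.py <<'E'
SG=np.ones(7);O=(0,0,0)
F=chain(J,SG,O)
phis=[];
C0=(F[6][0].inv()*Ro.identity())
def fitC():
    # G=Rz(phi)*F*C
    f=lambda v:((Ro.from_euler('z',v[0])*F[6]*Ro.from_euler('z',v[1])).inv()*G).as_rotvec().ravel()
    return min((least_squares(f,[a,b]) for a in(0,1.5,3,-1.5) for b in(0,1.5,3,-1.5)),key=lambda r:r.cost)
r=fitC();phi,psi=r.x;RZ=Ro.from_euler('z',phi)
def basis(F,n):
    e=np.eye(3);cols=[np.tile([0,0,1.],(n,1))]
    for i,k in((1,2),(2,0),(3,0),(3,2),(5,0),(5,2)): cols.append((RZ*F[i]).apply(e[k]).reshape(n,3))
    return np.stack(cols,-1)
A=basis(F,len(J)).reshape(-1,7);len_,*_=np.linalg.lstsq(A,P.ravel(),rcond=None)
def fk(q):
    f=chain(q,SG,O);return basis(f,1)[0]@len_,(RZ*f[6]*Ro.from_euler('z',psi))[0]
lo=np.array([-2.88,-.31,-1.54,.2,-1.41,.19,-2.57]);hi=np.array([2.88,2.03,1.56,2.42,4.55,2.02,2.57])
def ik(q0,p,R):
    f=lambda q:np.r_[(fk(q)[0]-p)/50,(fk(q)[1].inv()*R).as_rotvec()*4,(q-q0)*.01]
    s=least_squares(f,np.clip(q0,lo+.01,hi-.01),bounds=(lo,hi));return s.x,np.linalg.norm(fk(s.x)[0]-p),np.linalg.norm((fk(s.x)[1].inv()*R).as_rotvec())
if __name__=="__main__":
    print(r.cost,r.x,np.round(len_,1),np.abs(A@len_-P.ravel()).max())
    for al in(25,40,50):
        q=J[-2] if 0 else J[2]; print("alpha",al)
        for th,b in[(0,120),(0,0),(20,0),(40,0),(60,0),(74,0),(74,120)]:
            p,R=target(np.radians(th),back=b,al=np.radians(al));q,e,a=ik(q,p,R)
            f=chain(q,SG,O);w=p-(RZ*f[5]).apply([0,0,1])[0]*len_[6]
            print(th,b,np.round(q,2),round(e,1),round(a,3),"wrist",np.round(w))
E
python3 fk.py | tail -26
```

```text
(np.float64(8.04800670550776e-13), [1.0, 1.0, 1.0, 1.0, 1.0, -1.0, 1.0], (0, 0, 2))
1.379803739746078 [ 3.28274065 -0.80533468] [ 1221.2 -6179.3   442.7 -4180.6   125.5  -571.9 -1084. ] 400.7352255560819
alpha 25
0 120 [-1.01  0.84  0.97  1.45  0.55  0.97  0.68] 0.0 0.0 wrist [ 403. -949. -204.]
0 0 [-0.97  0.98  0.86  1.52  0.61  0.88  0.45] 0.0 0.0 wrist [  368. -1051.  -254.]
20 0 [-0.93  0.99  0.85  1.5   0.59  1.    0.8 ] 0.0 0.0 wrist [  452. -1081.  -231.]
40 0 [-0.89  0.96  0.96  1.48  0.58  1.08  1.23] 0.0 0.0 wrist [  525. -1106.  -179.]
60 0 [-0.85  0.94  1.16  1.46  0.6   1.07  1.72] 0.0 0.0 wrist [  576. -1124.  -104.]
74 0 [-0.84  0.92  1.35  1.45  0.6   1.01  2.07] 0.0 0.0 wrist [  596. -1131.   -42.]
74 120 [-0.8   0.83  1.56  1.45  0.52  0.87  2.32] 0.0 0.0 wrist [  585. -1012.   -28.]
alpha 40
0 120 [-1.08  0.79  0.41  1.43  0.57  1.28  0.28] 0.0 0.0 wrist [ 448. -820. -417.]
0 0 [-1.13  0.98  0.31  1.52  0.57  1.15  0.01] 0.0 0.0 wrist [ 418. -907. -494.]
20 0 [-1.04  1.02  0.25  1.51  0.5   1.28  0.29] 0.0 0.0 wrist [ 580. -964. -457.]
40 0 [-0.91  1.01  0.37  1.4
[... 206 characters left out ...]
 [  864. -1062.  -108.]
74 120 [-0.64  0.89  1.29  1.44  0.58  1.11  2.11] 0.0 0.0 wrist [ 824. -951.  -87.]
alpha 50
0 120 [-1.12  0.71  0.04  1.42  0.53  1.47  0.02] 0.0 0.0 wrist [ 488. -707. -536.]
0 0 [-1.28  0.93 -0.02  1.53  0.49  1.27 -0.31] 0.0 0.0 wrist [ 462. -780. -628.]
20 0 [-1.2   1.   -0.13  1.53  0.36  1.37 -0.11] 0.0 0.0 wrist [ 668. -852. -583.]
40 0 [-0.99  1.01 -0.04  1.48  0.33  1.56  0.35] 0.0 0.0 wrist [ 846. -914. -466.]
60 0 [-0.71  1.02  0.46  1.46  0.48  1.54  1.18] 0.0 0.0 wrist [ 976. -960. -291.]
74 0 [-0.6   1.01  0.85  1.45  0.59  1.43  1.71] 0.0 0.0 wrist [1030. -978. -145.]
74 120 [-0.53  0.91  1.15  1.44  0.59  1.24  2.01] 0.0 0.0 wrist [ 972. -876. -120.]
```

```bash
for s in "-1,1,-1,1,-1,1,-1" "-1,1,-1,1,-1,1,1" "1,1,1,1,1,1,-1"; do sed "s/^SG=.*/SG=np.array([$s.])/" fk.py > fk2.py; echo $s; python3 fk2.py | grep -A26 -E '^[0-9.e-]+ \[' | head -${N:-1}; done; sed -i "s/^SG=.*/SG=np.array([-1,1,-1,1,-1,1,-1.])/" fk.py; python3 fk.py | tail -24
```

```text
-1,1,-1,1,-1,1,-1
-1,1,-1,1,-1,1,1
1,1,1,1,1,1,-1
4
(np.float64(8.045786259458509e-13), [1.0, 1.0, 1.0, 1.0, 1.0, 1.0, 1.0], (0, 0, 0))
(np.float64(8.045786259458509e-13), [1.0, 1.0, 1.0, 1.0, 1.0, 1.0, 1.0], (0, 0, 0))
(np.float64(8.045786259458509e-13), [1.0, 1.0, 1.0, 1.0, -1.0, 1.0, 1.0], (2, 2, 0))
(np.float64(8.045786259458509e-13), [1.0, 1.0, 1.0, 1.0, -1.0, 1.0, 1.0], (2, 2, 0))
(np.float64(8.045786259458509e-13), [1.0, 1.0, -1.0, 1.0, -1.0, -1.0, 1.0], (0, 0, 2))
(np.float64(8.045786259458509e-13), [1.0, 1.0, -1.0, 1.0, -1.0, -1.0, 1.0], (0, 0, 2))
(np.float64(8.04800670550776e-13), [1.0, 1.0, 1.0, 1.0, 1.0, -1.0, 1.0], (0, 0, 2))
(np.float64(8.04800670550776e-13), [1.0, 1.0, 1.0, 1.0, 1.0, -1.0, 1.0], (0, 0, 2))Traceback (most recent call last):
  File "fk2.py", line 21, in <module>
    F=chain(J,SG,O)
                 ^
NameError: name 'O' is not defined. Did you mean: 'o'?
Traceback (most recent call last):
  File "fk2.py", line 21, in <module>
    F=chain(J,SG,O)
                 ^
NameError: name 'O' is not defined. Did you mean: 'o'?
Traceback (most recent call last):
  File "fk2.py", line 21, in <module>
    F=chain(J,SG,O)
                 ^
NameError: name 'O' is not defined. Did you mean: 'o'?
Traceback (most recent call last):
  File "fk.py", line 21, in <module>
    F=chain(J,SG,O)
                 ^
NameError: name 'O' is not defined. Did you mean: 'o'?
```

```bash
sed -i "s/^SG=.*/SG=np.array([-1,1,-1,1,-1,1,-1.]);O=(0,0,0)/" fk.py; python3 fk.py | tail -25; python3 - <<'E'
import fk,numpy as np
print(fk.J.round(3)); print(fk.G.as_matrix()[:,:,2]); print(fk.F[5].as_matrix()[:,:,2])
E
```

```text
1.6269744049375882e-17 [-8.18519657e-10  3.14159265e+00] [316.5 706.5  48.5  89.5 415.1  40.8 418.8] 16.32702998174898
alpha 25
0 120 [-0.48  0.99  0.24  1.04  0.68  1.85 -0.67] 0.0 0.0 wrist [852. 338. 432.]
0 0 [-0.41  0.98  0.25  1.27  0.7   1.63 -0.76] 0.0 0.0 wrist [816. 235. 381.]
20 0 [-0.58  0.93  0.34  1.55  0.72  1.41 -1.23] 0.0 0.0 wrist [696. 277. 365.]
40 0 [-0.77  1.    0.46  1.77  0.73  1.22 -1.72] 0.0 0.0 wrist [588. 314. 307.]
60 0 [-0.96  1.18  0.57  1.88  0.68  1.07 -2.16] 0.0 0.0 wrist [505. 343. 214.]
74 0 [-1.06  1.35  0.63  1.89  0.61  1.02 -2.42] 0.0 0.0 wrist [468. 356. 133.]
74 120 [-1.15  1.29  0.57  1.73  0.52  1.28 -2.34] 0.0 0.0 wrist [458. 475. 147.]
alpha 40
0 120 [-0.4   0.83  0.18  1.12  0.58  1.72 -0.64] 0.0 0.0 wrist [827. 267. 549.]
0 0 [-0.33  0.84  0.2   1.32  0.6   1.49 -0.7 ] 0.0 0.0 wrist [797. 180. 472.]
20 0 [-0.54  0.77  0.31  1.68  0.7   1.19 -1.21] 0.0 0.0 wrist [647. 232. 451.]
40 0 [-0.82  0.87  0.49  1.96  0.83  0.92 -1.8 ] 0.0 0.0 wrist [514. 279. 377.]
60 0 [-1.11  1.18  0.71  2.12  0.85  0.67 -2.33] 0.0 0.0 wrist [412. 314. 259.]
7
[... 650 characters left out ...]
74 120 [-1.54  1.4   0.84  2.19  0.57  0.57 -2.44] 0.0 0.0 wrist [245. 400. 197.]
[[-0.698  0.316 -0.29   1.497  0.091  1.342 -0.487]
 [-0.614  0.389 -0.141  1.444  0.262  1.53  -0.541]
 [-0.517  0.563  0.022  1.303  0.438  1.662 -0.569]
 [-0.851  0.502 -0.427  1.551  0.221  1.138 -0.21 ]]
[[-7.13788785e-04 -7.83575929e-04 -9.99999438e-01]
 [-1.14200498e-02 -2.93977697e-01 -9.55744054e-01]
 [-9.96253203e-02 -5.46524923e-01 -8.31495823e-01]
 [-8.26378557e-04 -1.54179617e-03 -9.99998470e-01]]
[[-7.13788785e-04 -7.83575929e-04 -9.99999438e-01]
 [-1.14200498e-02 -2.93977697e-01 -9.55744054e-01]
 [-9.96253203e-02 -5.46524923e-01 -8.31495823e-01]
 [-8.26376908e-04 -1.54179653e-03 -9.99998470e-01]]
```

Request:
carry_out(jaw=[0.45, 0.45, 0.45, 0.45, 0.45], dp=[[24, 27, 18], [47, 54, 36], [71, 80, 54], [95, 107, 71], [118, 134, 89]], angular=[[-0.054, -0.025, 0.052], [-0.107, -0.049, 0.105], [-0.161, -0.074, 0.157], [-0.215, -0.098, 0.209], [-0.268, -0.123, 0.262]])

```text
t: 1.77
eef_pos: [719.1, -30.6, 339.5]
ee_rot: [0.413, 0.896, -0.148, -0.07]
contact_force: [0.6, 0.8, 0.5]
gripper_width: 0.453
```

```bash
python3 - <<'E'
from h import *
from workcell import optics
import cv2
p,R=target(0,back=120); s,p0,R0=cur(); print(np.round(s["joints"],3),p0-p,(R0.inv()*R).as_rotvec())
ims={}
for n in("scene","side","wrist"):
    c=optics.capture(n); ims[n]=c
pickle.dump(ims,open("c1.pkl","wb"))
a=ims["side"]["frame"][60:300,200:400,::-1]; b=ims["wrist"]["frame"][:,:,::-1]
o=np.hstack([cv2.resize(a,(350,420)),cv2.resize(b,(560,420))[:,60:510]])
cv2.imwrite("pics/hover.png",np.clip(o*1.3,0,255).astype(np.uint8))
print(ims["wrist"]["intrinsics"],ims["wrist"]["world_from_camera"])
import fk
for extra in ([],[(0,0)],[(4,0)],[(4,2)],[(2,1)],[(4,1)],[(0,1)],[(5,1)],[(1,1)],[(1,0)],[(4,0),(0,0)]):
    e=np.eye(3);cols=[np.tile([0,0,1.],(len(fk.J),1))]
    for i,k in [(1,2),(2,0),(3,0),(3,2),(5,0),(5,2)]+extra: cols.append((fk.RZ*fk.F[i]).apply(e[k]))
    A=np.stack(cols,-1).reshape(-1,len(cols)); x,_,rk,_=np.linalg.lstsq(A,fk.P.ravel(),rcond=1e-9)
    print(extra,rk,np.round(x,1),np.abs(A@x-fk.P.ravel()).max())
E
```

```text
[-0.386  0.849  0.19   0.989  0.579  1.796 -0.561] [-2.59875232  5.47667737 59.56807362] [-0.00724375 -0.00292959  0.00724572]
[[325.1922621    0.         278.63140996]
 [  0.         325.1922621  213.53723759]
 [  0.           0.           1.        ]] [[ 9.43667001e-01 -1.10877748e-01 -3.11767087e-01  7.69034597e+02]
 [-3.30817774e-01 -3.36701716e-01 -8.81584684e-01  1.07271975e+02]
 [-7.22438892e-03  9.35060468e-01 -3.54414628e-01  3.51684105e+02]
 [ 0.00000000e+00  0.00000000e+00  0.00000000e+00  1.00000000e+00]]
[] 7 [306.1 594.6   2.7 -11.5 444.2  13.2 407.9] 15.981606457187468
[(0, 0)] 8 [396.5 573.7  17.5  72.5 414.7  29.9 405.3  67.6] 8.122117565797112
[(4, 0)] 8 [ 281.8  504.1   31.6 -135.9  431.6    9.2  311.1  103.4] 14.983275896426164
[(4, 2)] 7 [306.1 594.6   2.7 -11.5 222.1  13.2 407.9 222.1] 15.981606457187809
[(2, 1)] 8 [352.3 514.6  -2.   18.5 468.9  -2.  340.9 -27.8] 1.2273575869560318
[(4, 1)] 8 [358.5 524.3  15.2  34.4 449.1  -4.8 346.  -28.2] 3.137733930986599
[(0, 1)] 8 [341.6 499.3   1.2 -14.4 472.3   1.7 348.5 -26. ] 0.8900274910299686
[(5, 1)] 8 [358.5 524.3  15.2  34.4 449.1  -4.8 346.  -28.2] 3.1377339309862577
[(1, 1)] 8 [341.6 499.3   1.2 -14.4 472.3   1.7 348.5 -26. ] 0.8900274910296275
[(1, 0)] 8 [412.  565.1 -82.6  67.  469.6  -7.8 404.2  78.7] 7.836942832098657
[(4, 0), (0, 0)] 9 [349.2 528.7  28.9 -30.6 418.2  21.4 350.   60.1  42.8] 7.215024318112512
```

View pics/hover.png

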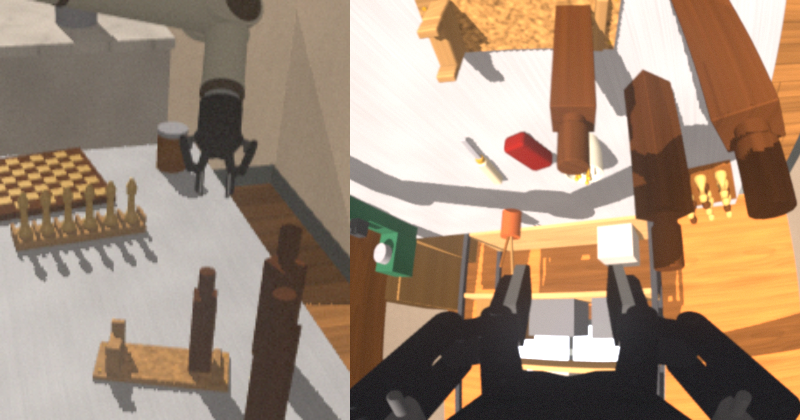

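```bash
python3 - <<'E'
from h import *
import fk
for B in ([(1,2),(3,2),(5,2),(1,1)],[(1,2),(3,2),(5,2),(1,1),(3,1)],[(1,2),(3,2),(5,2),(1,1),(5,1)],[(1,2),(3,2),(5,2),(1,1),(3,1),(5,1)],[(1,2),(3,2),(5,2),(1,1),(2,0),(3,0)]):
    e=np.eye(3);cols=[np.tile([0,0,1.],(len(fk.J),1))]
    for i,k in B: cols.append((fk.RZ*fk.F[i]).apply(e[k]))
    A=np.stack(cols,-1).reshape(-1,len(cols)); x,_,rk,_=np.linalg.lstsq(A,fk.P.ravel(),rcond=1e-9)
    print(B,rk,np.round(x,1),np.abs(A@x-fk.P.ravel()).max())
E
```

```text
[(1, 2), (3, 2), (5, 2), (1, 1)] 5 [352.  503.3 474.1 348.3 -26.1] 2.7023330008515813
[(1, 2), (3, 2), (5, 2), (1, 1), (3, 1)] 6 [346.5 505.7 470.7 345.  -14.7 -12.2] 0.07150338937998413
[(1, 2), (3, 2), (5, 2), (1, 1), (5, 1)] 6 [347.1 506.2 471.3 348.2 -20.4  -6. ] 1.1010758841853203
[(1, 2), (3, 2), (5, 2), (1, 1), (3, 1), (5, 1)] 7 [ 3.464e+02  5.057e+02  4.707e+02  3.451e+02 -1.480e+01 -1.170e+01
 -4.000e-01] 6.502039582301222e-07
[(1, 2), (3, 2), (5, 2), (1, 1), (2, 0), (3, 0)] 7 [ 3.410e+02  4.985e+02  4.722e+02  3.482e+02 -2.600e+01 -3.000e-01
 -1.500e+01] 0.8682953626098424
```

```bash
sed -i 's/for i,k in((1,2),(2,0),(3,0),(3,2),(5,0),(5,2))/for i,k in((1,2),(3,2),(5,2),(1,1),(3,1),(5,1))/; s/\*len_\[6\]/*len_[3]/; s/q=J\[-2\] if 0 else J\[2\]/q=J[-2]/; s/for al in(25,40,50)/for al in(30,40,48)/' fk.py; python3 fk.py | tail -25
```

```text
-4.000e-01] 6.502039582301222e-07
alpha 30
0 120 [-0.43  1.02  0.23  0.96  0.64  1.81 -0.64] 0.0 0.0 wrist [824. 257. 436.]
0 0 [-0.36  0.97  0.24  1.21  0.67  1.6  -0.71] 0.0 0.0 wrist [790. 159. 376.]
20 0 [-0.52  0.83  0.29  1.55  0.75  1.4  -1.19] 0.0 0.0 wrist [671. 200. 361.]
40 0 [-0.71  0.83  0.36  1.8   0.83  1.27 -1.71] 0.0 0.0 wrist [564. 237. 304.]
60 0 [-0.88  0.97  0.42  1.92  0.87  1.21 -2.22] 0.0 0.0 wrist [483. 266. 211.]
74 0 [-0.98  1.14  0.44  1.92  0.84  1.2  -2.54] 0.0 0.0 wrist [446. 279. 132.]
74 120 [-1.08  1.1   0.37  1.8   0.72  1.4  -2.47] 0.0 0.0 wrist [425. 396. 148.]
alpha 40
0 120 [-0.38  0.9   0.19  1.03  0.57  1.72 -0.62] 0.0 0.0 wrist [809. 213. 502.]
0 0 [-0.31  0.88  0.2   1.26  0.6   1.5  -0.68] 0.0 0.0 wrist [779. 127. 425.]
20 0 [-0.48  0.72  0.26  1.64  0.74  1.26 -1.16] 0.0 0.0 wrist [644. 174. 407.]
40 0 [-0.69  0.7   0.33  1.92  0.92  1.12 -1.75] 0.0 0.0 wrist [524. 216. 341.]
60 0 [-0.89  0.88  0.38  2.06  1.04  1.08 -2.35] 0.0 0.0 wrist [432. 248. 236.]
74 0 [-1.2   1.19  0.62  2.06  0.84  0.91 -2.57] 0.0 0.0 wrist [390. 262. 145.]
74 120 [-1.32  1.1   0.54  1.98  0.7   1.15 -2.48] 0.0 0.0 wrist [351. 373. 166.]
alpha 48
0 120 [-0.33  0.81  0.16  1.09  0.51  1.65 -0.59] 0.0 0.0 wrist [794. 171. 548.]
0 0 [-0.26  0.81  0.17  1.29  0.53  1.43 -0.64] 0.0 0.0 wrist [768.  96. 459.]
20 0 [-0.44  0.63  0.23  1.71  0.72  1.14 -1.13] 0.0 0.0 wrist [622. 146. 439.]
40 0 [-0.67  0.61  0.3   2.01  1.    1.   -1.78] 0.0 0.0 wrist [492. 192. 367.]
60 0 [-0.88  0.8   0.35  2.17  1.21  1.01 -2.48] 0.0 0.0 wrist [393. 226. 253.]
74 0 [-1.39  1.31  0.8   2.17  0.79  0.64 -2.57] 0.0 0.0 wrist [349. 242. 154.]
74 120 [-1.53  1.15  0.7   2.13  0.65  0.91 -2.47] 0.0 0.0 wrist [294. 346. 179.]
```

```bash
cat >> h.py <<'E'
def fish(c,P):
    T=c["world_from_camera"];K=c["intrinsics"];p=(np.asarray(P)-T[:3,3])@T[:3,:3]
    r=np.linalg.norm(p[:,:2],axis=1);th=np.arctan2(r,p[:,2]);return p[:,:2]/r[:,None]*th[:,None]*K[0,0]+K[:2,2]
E
python3 - <<'E'
from h import *
c=pickle.load(open("c1.pkl","rb"))["wrist"]
for x,y in((154,1.5),(154,6.5),(159,1.5)): print(x,y,fish(c,[restW((x,y,222))]), fish(c,[restW((x,y,182))]),fish(c,[restW((x,y,172))]))
# rest bar/lip/board landmarks
for n,p in dict(lipN=(0,-37,72),lipP=(0,37,72),bCornP=(-35,50,12),bl=(-35,-50,12),heel=(210,-50,12)).items(): print(n,fish(c,[restW(p)])-[[0,0]])
import cv2
f=c["frame"][0:200,80:360,::-1]; f=cv2.resize(f,(784,560),interpolation=cv2.INTER_CUBIC)
cv2.imwrite("pics/wcrop.png",np.clip(f*1.2,0,255).astype(np.uint8))
E
```

```text
154 1.5 [[283.2600145  169.75090304]] [[283.28328933 130.65574777]] [[283.2823422  121.78742709]]
154 6.5 [[283.32816739 166.85410625]] [[283.34378723 127.40090838]] [[283.340893   118.47720612]]
159 1.5 [[289.25395908 169.79693324]] [[288.88798568 130.70490068]] [[288.79004266 121.83688446]]
lipN [[157.79948977  80.46973806]]
lipP [[139.28408633  35.68858895]]
bCornP [[124.14862886   2.25466198]]
bl [[147.00465726  58.77832654]]
heel [[325.00128844  51.86437252]]
```

View pics/wcrop.png

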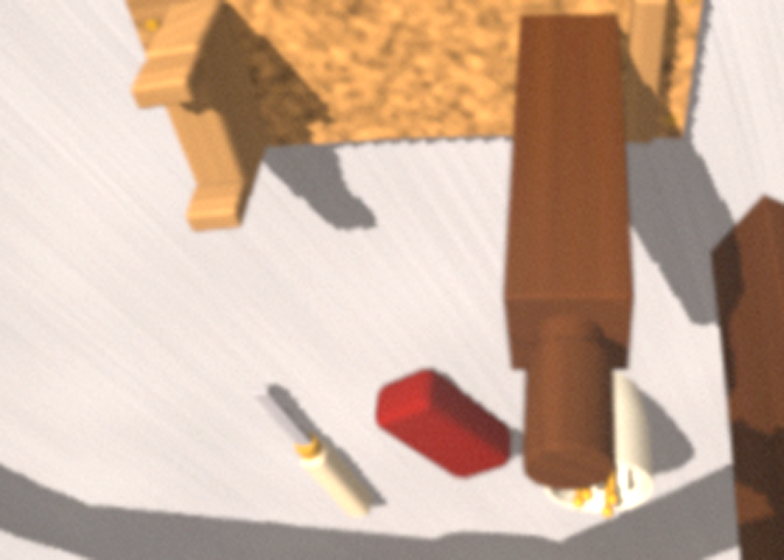

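The wrist view agrees with the estimate. The head top is at crop (568,467), which is native (283,167), so rest x ≈ 154 and y ≈ 4. I'll straddle the head loosely, with one finger on the bar side and one on the heel side.

```bash
sed -i 's/YB=1.5/YB=4.0/' h.py; python3 - <<'E'
from h import *
p,R=target(0,back=30); steps(p,R)
s,p0,R0=cur(); p,R=target(0,back=0); print("final",R0.inv().apply(p-p0))
E
```

```text
joints [-0.38  0.85  0.19  0.99  0.58  1.79 -0.56]
rows needed 3.28964244144604 dp [  4.7 -43.3 124.2] w [-0.003  0.004  0.008]
[0.9, -8.7, 24.8] [-0.001, 0.001, 0.002]
[1.9, -17.3, 49.7] [-0.001, 0.002, 0.003]
[2.8, -26.0, 74.5] [-0.002, 0.002, 0.005]
[3.8, -34.7, 99.3] [-0.002, 0.003, 0.006]
[4.7, -43.3, 124.2] [-0.003, 0.004, 0.008]
final [  4.82940411 -43.23014637 154.1625591 ]
```

Request:
carry_out(jaw=[0.45, 0.45, 0.45, 0.45, 0.45], dp=[[4.7, -20, 25], [4.7, -43, 50], [4.7, -43, 80], [4.7, -43, 105], [4.7, -43, 124]], angular=[[0, 0.004, 0.008], [0, 0.004, 0.008], [0, 0.004, 0.008], [0, 0.004, 0.008], [0, 0.004, 0.008]])

```text
t: 2.33
eef_pos: [699.7, -93.9, 225.0]
ee_rot: [0.413, 0.896, -0.149, -0.067]
contact_force: [-0.0, -0.6, -0.5]
gripper_width: 0.45
```

```bash
python3 - <<'E'
from h import *
from workcell import optics
import cv2
p,R=target(0,back=0); steps(p,R)
ims={n:optics.capture(n) for n in("scene","side","wrist")}
a=ims["side"]["frame"][140:290,250:350,::-1]; b=ims["wrist"]["frame"][80:360,150:420,::-1]
o=np.hstack([cv2.resize(a,(380,570),interpolation=cv2.INTER_CUBIC),cv2.resize(b,(420,570))])
cv2.imwrite("pics/pre.png",np.clip(o*1.3,0,255).astype(np.uint8))
E
```

```text
joints [-0.33  0.87  0.19  1.21  0.59  1.56 -0.66]
rows needed 0.8867731918054418 dp [ 1.5  1.  35.4] w [-0.01  -0.007  0.003]
[0.3, 0.2, 7.1] [-0.002, -0.001, 0.001]
[0.6, 0.4, 14.2] [-0.004, -0.003, 0.001]
[0.9, 0.6, 21.3] [-0.006, -0.004, 0.002]
[1.2, 0.8, 28.3] [-0.008, -0.005, 0.002]
[1.5, 1.0, 35.4] [-0.01, -0.007, 0.003]
```

View pics/pre.png

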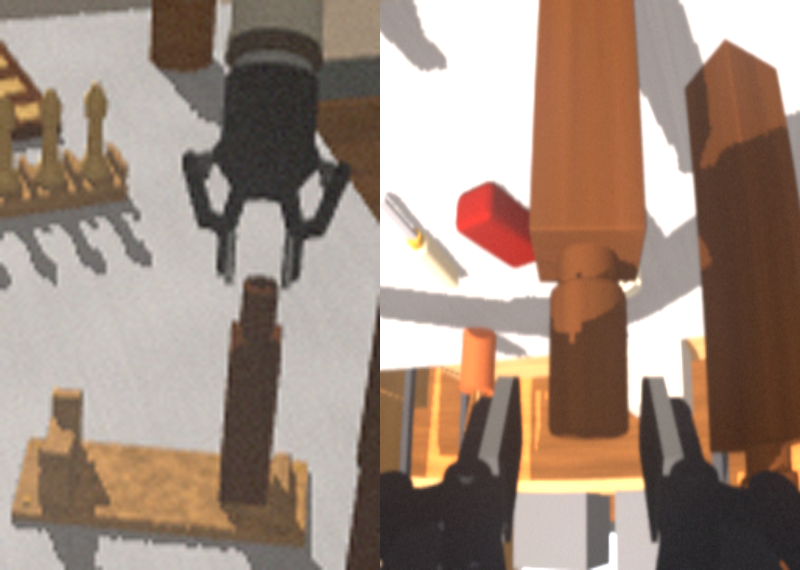

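Request:
carry_out(jaw=[0.45, 0.45, 0.45, 0.42, 0.42], dp=[[1.5, 1, 10], [1.5, 1, 20], [1.5, 1, 30], [1.5, 1, 35], [1.5, 1, 35]], angular=[[-0.01, -0.007, 0.003], [-0.01, -0.007, 0.003], [-0.01, -0.007, 0.003], [-0.01, -0.007, 0.003], [-0.01, -0.007, 0.003]])

```text
t: 2.9
eef_pos: [692.8, -121.9, 203.9]
ee_rot: [0.417, 0.893, -0.153, -0.071]
contact_force: [0.7, -0.5, -0.4]
gripper_width: 0.421
```

```bash
cat > plan.py <<'E'
from h import *
import sys
def pose(deg,lag=.9,**k):
    th=np.radians(deg); p,R=target(th,**k); 
    # lag tool roll about tipping axis, keep grasp point fixed
    ax=restW([0,1,0])-restW([0,0,0]); R2=Ro.from_rotvec(ax*(1-lag)*th)*R
    g=p-R.apply([0,0,5]); return g+R2.apply([0,0,5]),R2
def plan(p,R,degs,**k):
    print("dp",[np.round(R.inv().apply(pose(d,**k)[0]-p),1).tolist() for d in degs]);print("w",[np.round((R.inv()*pose(d,**k)[1]).as_rotvec(),3).tolist() for d in degs])
E
python3 - <<'E'
from plan import *
s,p,R=cur();t=target(0);print(p-t[0],s["contact_force"],s["gripper_width"])
for a in range(0,70,5): print(a);plan(*( (p,R) if a==0 else pose(a)),range(a+1,a+6))
import fk
q=np.array(s["joints"])
for d in(0,15,30,45,60,73):
    q,e,a=fk.ik(q,*pose(d));print(d,np.round(q,2),round(e,1))
E
```

```text
[ 0.51560932 -1.29277002  1.14469979] [ 0.71619169 -0.46689543 -0.36365166] 0.4207143704705431
0
dp [[-4.3, -1.3, -0.3], [-7.6, -1.1, -0.4], [-10.9, -0.9, -0.6], [-14.3, -0.8, -0.6], [-17.6, -0.7, -0.7]]
w [[0.002, 0.012, 0.009], [0.002, 0.022, 0.021], [0.002, 0.032, 0.033], [0.002, 0.042, 0.045], [0.002, 0.052, 0.057]]
5
dp [[-3.3, 0.2, -0.2], [-6.7, 0.4, -0.3], [-10.0, 0.5, -0.4], [-13.4, 0.6, -0.5], [-16.7, 0.7, -0.6]]
w [[0.0, 0.01, 0.012], [0.0, 0.02, 0.024], [0.0, 0.03, 0.036], [0.0, 0.04, 0.048], [0.0, 0.05, 0.06]]
10
dp [[-3.3, 0.2, -0.2], [-6.7, 0.4, -0.3], [-10.0, 0.5, -0.4], [-13.4, 0.5, -0.4], [-16.7, 0.6, -0.5]]
w [[-0.0, 0.01, 0.012], [0.0, 0.02, 0.024], [0.0, 0.03, 0.036], [0.0, 0.04, 0.048], [0.0, 0.05, 0.06]]
15
dp [[-3.3, 0.2, -0.1], [-6.7, 0.3, -0.3], [-10.0, 0.4, -0.3], [-13.4, 0.4, -0.4], [-16.8, 0.4, -0.4]]
w [[-0.0, 0.01, 0.012], [0.0, 0.02, 0.024], [0.0, 0.03, 0.036], [0.0, 0.04, 0.048], [0.0, 0.05, 0.06]]
20
dp [[-3.3, 0.2, -0.1], [-6.7, 0.3, -0.2], [-10.1, 0.3, -0.3], [-13.4, 0.3, -0.3], [-16.8, 0.3, -0.3]]
w [[0.0, 0.01, 0.012], [0.0, 0.02, 0.024], [0.0, 0.
[... 1521 characters left out ...]
 0.0], [-6.7, -0.1, 0.1], [-10.1, -0.2, 0.2], [-13.4, -0.4, 0.3], [-16.7, -0.6, 0.5]]
w [[-0.0, 0.01, 0.012], [0.0, 0.02, 0.024], [0.0, 0.03, 0.036], [0.0, 0.04, 0.048], [0.0, 0.05, 0.06]]
65
dp [[-3.4, -0.1, 0.0], [-6.7, -0.1, 0.1], [-10.1, -0.3, 0.2], [-13.4, -0.5, 0.4], [-16.7, -0.7, 0.6]]
w [[0.0, 0.01, 0.012], [0.0, 0.02, 0.024], [0.0, 0.03, 0.036], [0.0, 0.04, 0.048], [0.0, 0.05, 0.06]]
0 [-0.31  0.88  0.2   1.25  0.6   1.51 -0.68] 0.0
15 [-0.43  0.75  0.24  1.54  0.68  1.33 -1.  ] 0.0
30 [-0.57  0.69  0.28  1.77  0.79  1.19 -1.37] 0.0
45 [-0.72  0.72  0.33  1.94  0.91  1.11 -1.79] 0.0
60 [-0.86  0.84  0.37  2.04  1.    1.07 -2.21] 0.0
73 [-0.97  1.01  0.39  2.06  1.02  1.06 -2.54] 0.0
```

Request:
carry_out(jaw=[0.42, 0.42, 0.42, 0.42, 0.42], dp=[[-4.3, -1.3, -0.3], [-7.6, -1.1, -0.4], [-10.9, -0.9, -0.6], [-14.3, -0.8, -0.6], [-17.6, -0.7, -0.7]], angular=[[0.002, 0.012, 0.009], [0.002, 0.022, 0.021], [0.002, 0.032, 0.033], [0.002, 0.042, 0.045], [0.002, 0.052, 0.057]])

```text
t: 3.32
eef_pos: [677.3, -112.8, 204.9]
ee_rot: [0.422, 0.891, -0.167, -0.033]
contact_force: [-0.3, -0.1, -0.5]
gripper_width: 0.421
```

Request:
carry_out(jaw=[0.42, 0.42, 0.42, 0.42, 0.42], dp=[[-3.3, 0.2, -0.2], [-6.7, 0.4, -0.3], [-10.0, 0.5, -0.4], [-13.4, 0.6, -0.5], [-16.7, 0.7, -0.6]], angular=[[0, 0.01, 0.012], [0, 0.02, 0.024], [0, 0.03, 0.036], [0, 0.04, 0.048], [0, 0.05, 0.06]])

```text
t: 3.73
eef_pos: [661.4, -108.0, 204.2]
ee_rot: [0.427, 0.886, -0.183, 0.001]
contact_force: [0.1, -1.1, -0.1]
gripper_width: 0.42
```

```bash
python3 - <<'E'
from plan import *
from workcell import optics
import cv2
s,p,R=cur();t=pose(10);print(p-t[0],(R.inv()*t[1]).as_rotvec(),s["contact_force"],s["joints"])
ims={n:optics.capture(n) for n in("side","wrist")}
a=ims["side"]["frame"][140:290,250:350,::-1]; b=ims["wrist"]["frame"][80:360,150:420,::-1]
o=np.hstack([cv2.resize(a,(380,570),interpolation=cv2.INTER_CUBIC),cv2.resize(b,(420,570))])
cv2.imwrite("pics/t10.png",np.clip(o*1.3,0,255).astype(np.uint8))
E
```

```text
[0.71987308 1.57016356 0.86313189] [-0.0018908  -0.00237671 -0.00090675] [ 0.10432114 -1.06934455 -0.09615992] [-0.39089102  0.78760481  0.22541276  1.4469484   0.64638079  1.37897058
 -0.88817774]
```

View pics/t10.png

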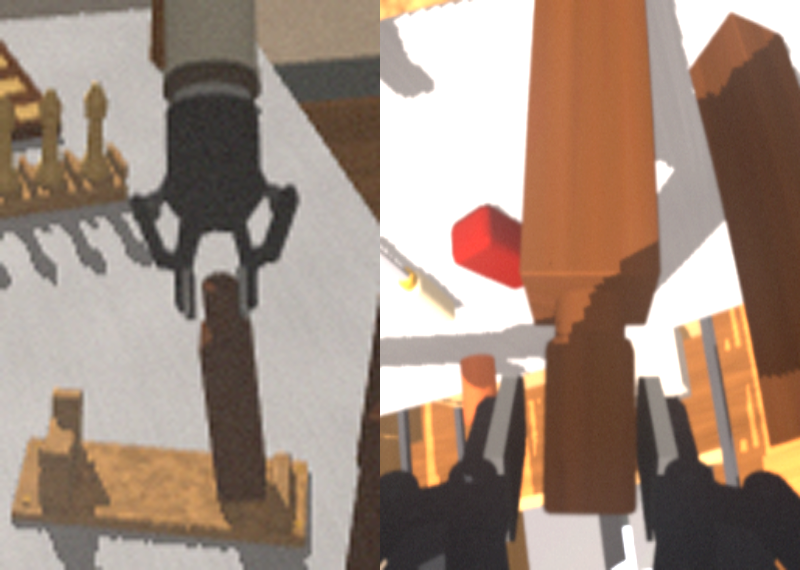

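The blank is tipped about 9° and its head sits loosely between the fingers: wrist crop head 545–635, fingers at 523 and 640. I'll continue along the arc.

Request:
carry_out(jaw=[0.42, 0.42, 0.42, 0.42, 0.42], dp=[[-3.3, 0.2, -0.2], [-6.7, 0.4, -0.3], [-10.0, 0.5, -0.4], [-13.4, 0.5, -0.4], [-16.7, 0.6, -0.5]], angular=[[0, 0.01, 0.012], [0, 0.02, 0.024], [0, 0.03, 0.036], [0, 0.04, 0.048], [0, 0.05, 0.06]])

```text
t: 4.25
eef_pos: [645.6, -102.5, 202.2]
ee_rot: [0.431, 0.879, -0.199, 0.036]
contact_force: [0.3, -0.4, 0.1]
gripper_width: 0.421
```

Request:
carry_out(jaw=[0.42, 0.42, 0.42, 0.42, 0.42], dp=[[-3.3, 0.2, -0.1], [-6.7, 0.3, -0.3], [-10.0, 0.4, -0.3], [-13.4, 0.4, -0.4], [-16.8, 0.4, -0.4]], angular=[[0, 0.01, 0.012], [0, 0.02, 0.024], [0, 0.03, 0.036], [0, 0.04, 0.048], [0, 0.05, 0.06]])

```text
t: 4.67
eef_pos: [630.2, -97.0, 198.9]
ee_rot: [0.434, 0.872, -0.215, 0.071]
contact_force: [0.1, 0.7, -0.0]
gripper_width: 0.419
```

Request:
carry_out(jaw=[0.42, 0.42, 0.42, 0.42, 0.42], dp=[[-3.3, 0.2, -0.1], [-6.7, 0.3, -0.2], [-10.1, 0.3, -0.3], [-13.4, 0.3, -0.3], [-16.8, 0.3, -0.3]], angular=[[0, 0.01, 0.012], [0, 0.02, 0.024], [0, 0.03, 0.036], [0, 0.04, 0.048], [0, 0.05, 0.06]])

```text
t: 5.08
eef_pos: [615.0, -91.7, 194.1]
ee_rot: [0.437, 0.863, -0.23, 0.106]
contact_force: [0.7, -0.0, -0.8]
gripper_width: 0.42
```

Request:
carry_out(jaw=[0.42, 0.42, 0.42, 0.42, 0.42], dp=[[-3.3, 0.1, -0.1], [-6.7, 0.2, -0.2], [-10.1, 0.3, -0.2], [-13.4, 0.3, -0.2], [-16.8, 0.2, -0.2]], angular=[[0, 0.01, 0.012], [0, 0.02, 0.024], [0, 0.03, 0.036], [0, 0.04, 0.048], [0, 0.05, 0.06]])

```text
t: 5.5
eef_pos: [600.3, -86.6, 187.9]
ee_rot: [0.44, 0.853, -0.245, 0.14]
contact_force: [-0.7, -0.6, 0.1]
gripper_width: 0.421
```

```bash
python3 - <<'E'
from plan import *
from workcell import optics
import cv2
s,p,R=cur();t=pose(30);print(p-t[0],(R.inv()*t[1]).as_rotvec(),s["contact_force"],s["joints"])
ims={n:optics.capture(n) for n in("side","wrist")}
a=ims["side"]["frame"][140:290,250:350,::-1]; b=ims["wrist"]["frame"][80:360,150:420,::-1]
o=np.hstack([cv2.resize(a,(380,570),interpolation=cv2.INTER_CUBIC),cv2.resize(b,(420,570))])
cv2.imwrite("pics/t30.png",np.clip(o*1.3,0,255).astype(np.uint8))
E
```

```text
[0.73157605 1.64409704 0.77136941] [-2.20326901e-03  6.52732285e-05 -6.62514135e-04] [-0.65799501 -0.56000016  0.11045072] [-0.58010526  0.69214758  0.29520899  1.76536384  0.78625579  1.18950881
 -1.36807842]
```

View pics/t30.png

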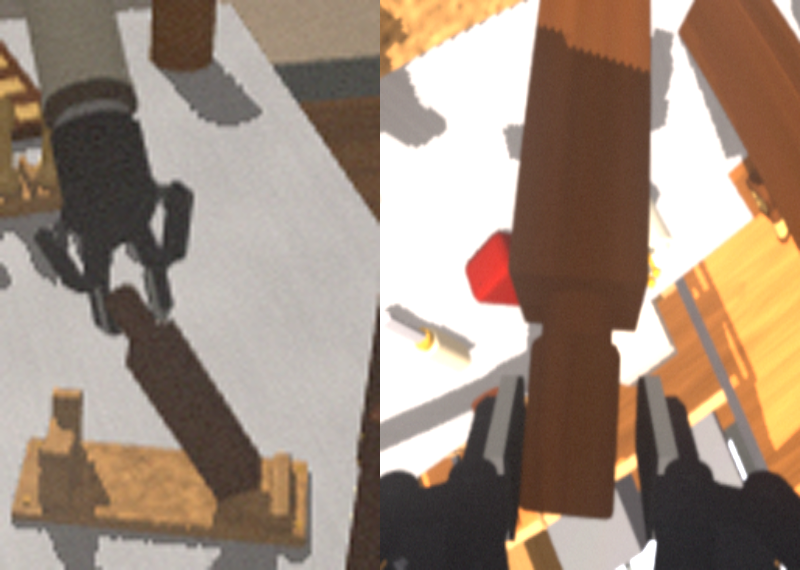

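The blank now leans on the front finger at about 31°, and its foot is still against the cork. I'll carry on easing it down.

Request:
carry_out(jaw=[0.42, 0.42, 0.42, 0.42, 0.42], dp=[[-3.4, 0.1, -0.1], [-6.7, 0.2, -0.1], [-10.1, 0.2, -0.2], [-13.4, 0.2, -0.1], [-16.8, 0.1, -0.1]], angular=[[0, 0.01, 0.012], [0, 0.02, 0.024], [0, 0.03, 0.036], [0, 0.04, 0.048], [0, 0.05, 0.06]])

```text
t: 6.02
eef_pos: [586.5, -81.8, 180.7]
ee_rot: [0.441, 0.841, -0.259, 0.175]
contact_force: [0.8, -0.6, -0.4]
gripper_width: 0.419
```

Request:
carry_out(jaw=[0.42, 0.42, 0.42, 0.42, 0.42], dp=[[-3.4, 0.1, -0.1], [-6.7, 0.1, -0.1], [-10.1, 0.1, -0.1], [-13.4, 0.1, -0.1], [-16.8, 0, 0]], angular=[[0, 0.01, 0.012], [0, 0.02, 0.024], [0, 0.03, 0.036], [0, 0.04, 0.048], [0, 0.05, 0.06]])

```text
t: 6.43
eef_pos: [573.0, -76.9, 171.9]
ee_rot: [0.442, 0.829, -0.273, 0.209]
contact_force: [0.3, -0.0, -0.7]
gripper_width: 0.418
```

Request:
carry_out(jaw=[0.42, 0.42, 0.42, 0.42, 0.42], dp=[[-3.4, 0.1, -0.1], [-6.7, 0.1, -0.1], [-10.1, 0.1, 0], [-13.4, 0, 0], [-16.8, -0.1, 0.1]], angular=[[0, 0.01, 0.012], [0, 0.02, 0.024], [0, 0.03, 0.036], [0, 0.04, 0.048], [0, 0.05, 0.06]])

```text
t: 6.85
eef_pos: [560.3, -72.4, 161.9]
ee_rot: [0.442, 0.815, -0.287, 0.243]
contact_force: [-0.4, -0.1, -0.6]
gripper_width: 0.421
```

Request:
carry_out(jaw=[0.42, 0.42, 0.42, 0.42, 0.42], dp=[[-3.4, 0, 0], [-6.7, 0, 0], [-10.1, 0, 0], [-13.4, -0.1, 0.1], [-16.8, -0.2, 0.2]], angular=[[0, 0.01, 0.012], [0, 0.02, 0.024], [0, 0.03, 0.036], [0, 0.04, 0.048], [0, 0.05, 0.06]])

```text
t: 7.27
eef_pos: [548.5, -68.2, 150.7]
ee_rot: [0.441, 0.799, -0.3, 0.276]
contact_force: [0.3, 0.1, -0.6]
gripper_width: 0.42
```

Request:
carry_out(jaw=[0.42, 0.42, 0.42, 0.42, 0.42], dp=[[-3.4, 0, 0], [-6.7, 0, 0], [-10.1, -0.1, 0.1], [-13.4, -0.2, 0.2], [-16.8, -0.4, 0.3]], angular=[[0, 0.01, 0.012], [0, 0.02, 0.024], [0, 0.03, 0.036], [0, 0.04, 0.048], [0, 0.05, 0.06]])

```text
t: 7.68
eef_pos: [537.7, -64.3, 138.4]
ee_rot: [0.44, 0.783, -0.312, 0.309]
contact_force: [0.3, -0.6, -1.1]
gripper_width: 0.424
```

```bash
python3 - <<'E'
from plan import *
from workcell import optics
import cv2
s,p,R=cur();t=pose(55);print(p-t[0],(R.inv()*t[1]).as_rotvec(),s["contact_force"],s["joints"])
ims={n:optics.capture(n) for n in("scene","side","wrist")}
a=ims["side"]["frame"][140:290,230:350,::-1]; b=ims["wrist"]["frame"][80:360,150:420,::-1]
o=np.hstack([cv2.resize(a,(400,500),interpolation=cv2.INTER_CUBIC),cv2.resize(b,(400,500))])
cv2.imwrite("pics/t55.png",np.clip(o*1.3,0,255).astype(np.uint8))
E
```

```text
[1.20080477 1.96595453 0.87031162] [-0.00230664  0.00371698 -0.00029936] [ 0.29094631 -0.60420446 -1.05862455] [-0.83256944  0.78750714  0.37778428  2.01461778  0.96017604  1.07007221
 -2.05557388]
```

View pics/t55.png

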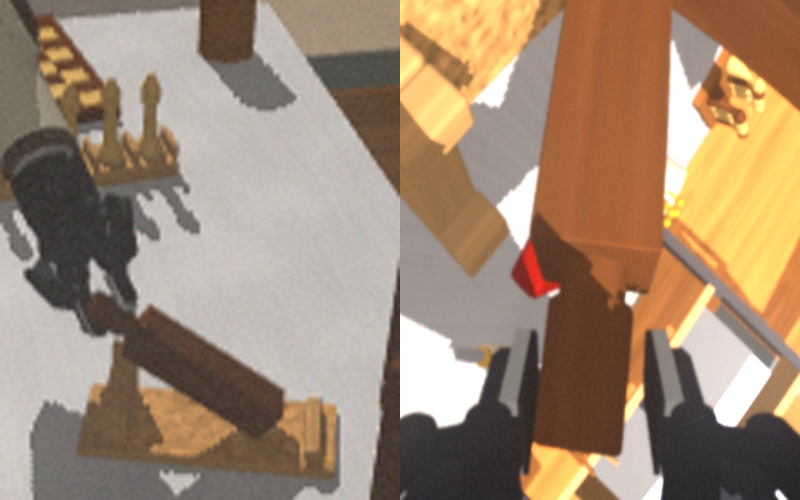

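Request:
carry_out(jaw=[0.42, 0.42, 0.42, 0.42, 0.42], dp=[[-3.4, 0, 0], [-6.7, -0.1, 0], [-10.1, -0.1, 0.1], [-13.4, -0.3, 0.2], [-16.8, -0.5, 0.4]], angular=[[0, 0.01, 0.012], [0, 0.02, 0.024], [0, 0.03, 0.036], [0, 0.04, 0.048], [0, 0.05, 0.06]])

```text
t: 8.25
eef_pos: [528.0, -60.9, 125.6]
ee_rot: [0.439, 0.765, -0.325, 0.341]
contact_force: [0.3, -0.0, 0.2]
gripper_width: 0.425
```

Request:
carry_out(jaw=[0.42, 0.42, 0.42, 0.42, 0.42], dp=[[-3.4, 0, 0], [-6.7, -0.1, 0.1], [-9.4, -0.2, 0.2], [-11.7, -0.3, 0.3], [-13.4, -0.4, 0.3]], angular=[[0, 0.01, 0.012], [0, 0.02, 0.024], [0, 0.028, 0.034], [0, 0.035, 0.042], [0, 0.04, 0.048]])

```text
t: 8.67
eef_pos: [520.5, -58.4, 114.2]
ee_rot: [0.437, 0.75, -0.334, 0.367]
contact_force: [0.1, -0.3, -0.5]
gripper_width: 0.421
```

```bash
python3 - <<'E'
from plan import *
s,p,R=cur();t=pose(64);print(p-t[0],(R.inv()*t[1]).as_rotvec(),s["contact_force"],s["joints"],s["gripper_width"])
for a,b in((64,[64.4,64.8,65.2,65.6,66]),(66,[66.4,66.8,67.2,67.6,68]),(68,[68.4,68.8,69.2,69.6,70]),(70,[70.4,70.8,71.2,71.6,72]),(72,[72.4,72.8,73.2,73.6,74])): plan(*pose(a),b)
E
```

```text
[0.90472747 1.97108193 0.88352971] [-0.00126808  0.00473917  0.00048546] [ 0.14059784 -0.26663405 -0.47776287] [-0.91286695  0.8843888   0.39634603  2.05324152  0.99259151  1.05481856
 -2.29844917] 0.42120228486430095
dp [[-1.3, -0.0, 0.0], [-2.7, -0.0, 0.0], [-4.0, -0.1, 0.1], [-5.4, -0.1, 0.1], [-6.7, -0.1, 0.1]]
w [[0.0, 0.004, 0.005], [-0.0, 0.008, 0.01], [-0.0, 0.012, 0.014], [0.0, 0.016, 0.019], [0.0, 0.02, 0.024]]
dp [[-1.3, -0.0, 0.0], [-2.7, -0.0, 0.0], [-4.0, -0.1, 0.1], [-5.4, -0.1, 0.1], [-6.7, -0.2, 0.1]]
w [[0.0, 0.004, 0.005], [-0.0, 0.008, 0.01], [0.0, 0.012, 0.014], [0.0, 0.016, 0.019], [0.0, 0.02, 0.024]]
dp [[-1.3, -0.0, 0.0], [-2.7, -0.0, 0.0], [-4.0, -0.1, 0.1], [-5.4, -0.1, 0.1], [-6.7, -0.2, 0.1]]
w [[0.0, 0.004, 0.005], [0.0, 0.008, 0.01], [0.0, 0.012, 0.014], [0.0, 0.016, 0.019], [0.0, 0.02, 0.024]]
dp [[-1.3, -0.0, 0.0], [-2.7, -0.1, 0.0], [-4.0, -0.1, 0.1], [-5.4, -0.1, 0.1], [-6.7, -0.2, 0.2]]
w [[-0.0, 0.004, 0.005], [-0.0, 0.008, 0.01], [-0.0, 0.012, 0.014], [0.0, 0.016, 0.019], [-0.0, 0.02, 0.024]]
dp [[-1.3, -0.0, 0.0], [-2.7, -0.1, 0.1], [-4.0, -0.1, 0.1], [-5.4, -0.2, 0.1], [-6.7, -0.2, 0.2]]
w [[-0.0, 0.004, 0.005], [0.0, 0.008, 0.01], [-0.0, 0.012, 0.014], [-0.0, 0.016, 0.019], [0.0, 0.02, 0.024]]
```

Next come the slow final degrees, at about 16 mm/s.

Request:
carry_out(jaw=[0.42, 0.42, 0.42, 0.42, 0.42], dp=[[-1.3, 0, 0], [-2.7, 0, 0], [-4, -0.1, 0.1], [-5.4, -0.1, 0.1], [-6.7, -0.1, 0.1]], angular=[[0, 0.004, 0.005], [0, 0.008, 0.01], [0, 0.012, 0.014], [0, 0.016, 0.019], [0, 0.02, 0.024]])

```text
t: 9.08
eef_pos: [517.0, -57.3, 108.5]
ee_rot: [0.436, 0.742, -0.339, 0.38]
contact_force: [0.9, 0.2, -0.8]
gripper_width: 0.419
```

Request:
carry_out(jaw=[0.42, 0.42, 0.42, 0.42, 0.42], dp=[[-1.3, 0, 0], [-2.7, 0, 0], [-4, -0.1, 0.1], [-5.4, -0.1, 0.1], [-6.7, -0.2, 0.1]], angular=[[0, 0.004, 0.005], [0, 0.008, 0.01], [0, 0.012, 0.014], [0, 0.016, 0.019], [0, 0.02, 0.024]])

```text
t: 9.5
eef_pos: [513.9, -56.1, 102.6]
ee_rot: [0.435, 0.735, -0.343, 0.392]
contact_force: [0.6, -0.7, -1.5]
gripper_width: 0.42
```

Request:
carry_out(jaw=[0.42, 0.42, 0.42, 0.42, 0.42], dp=[[-1.3, 0, 0], [-2.7, 0, 0], [-4, -0.1, 0.1], [-5.4, -0.1, 0.1], [-6.7, -0.2, 0.1]], angular=[[0, 0.004, 0.005], [0, 0.008, 0.01], [0, 0.012, 0.014], [0, 0.016, 0.019], [0, 0.02, 0.024]])

```text
t: 9.92
eef_pos: [511.0, -55.0, 96.6]
ee_rot: [0.433, 0.726, -0.347, 0.405]
contact_force: [-0.0, -0.0, -1.0]
gripper_width: 0.422
```

Request:
carry_out(jaw=[0.42, 0.42, 0.42, 0.42, 0.42], dp=[[-1.3, 0, 0], [-2.7, -0.1, 0], [-4, -0.1, 0.1], [-5.4, -0.1, 0.1], [-6.7, -0.2, 0.2]], angular=[[0, 0.004, 0.005], [0, 0.008, 0.01], [0, 0.012, 0.014], [0, 0.016, 0.019], [0, 0.02, 0.024]])

```text
t: 10.33
eef_pos: [508.3, -54.3, 90.7]
ee_rot: [0.432, 0.718, -0.352, 0.417]
contact_force: [0.7, 0.6, -0.7]
gripper_width: 0.419
```

```bash
python3 - <<'E'
from plan import *
from workcell import optics
import cv2
s,p,R=cur();t=pose(72);print(p-t[0],(R.inv()*t[1]).as_rotvec(),s["contact_force"],s["joints"],s["gripper_width"])
print("tool z,x",R.as_matrix()[:,2],R.as_matrix()[:,0])
ims={n:optics.capture(n) for n in("scene","side","wrist")}
a=ims["side"]["frame"][170:290,230:350,::-1]; b=ims["wrist"]["frame"][80:350,150:420,::-1]
o=np.hstack([cv2.resize(a,(400,400),interpolation=cv2.INTER_CUBIC),cv2.resize(b,(400,400))])
cv2.imwrite("pics/t72.png",np.clip(o*1.3,0,255).astype(np.uint8))
E
```

```text
[0.57925417 1.9386485  1.13954942] [-0.00020796  0.00505964  0.00075419] [ 0.65595319  0.61284793 -0.66326426] [-0.98179219  0.99394108  0.4144377   2.06129594  0.99510068  1.04693047
 -2.49410973] 0.41858061494908644
tool z,x [ 0.29501989 -0.91405529 -0.2783275 ] [ 0.40417681 -0.14456548  0.90318433]
```

View pics/t72.png

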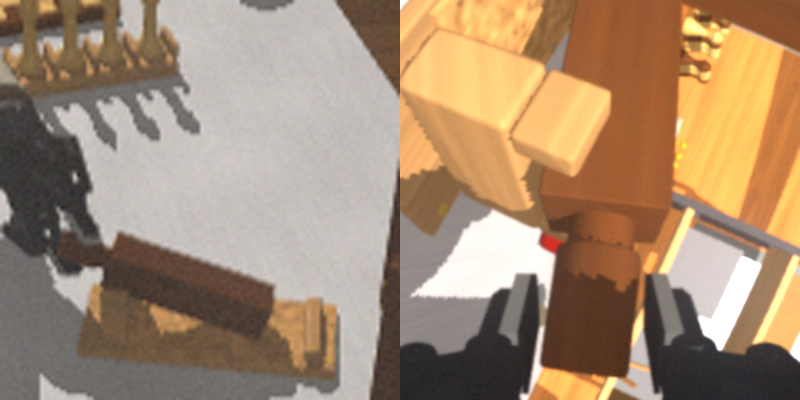

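The blank appears to be resting on the bar between the lips, with the head nearly centred between the fingers. I'll open the jaws slowly so that any remaining support comes away gently.

Request:
carry_out(jaw=[0.43, 0.44, 0.45, 0.46, 0.47], dp=[[-0.3, 0, 0], [-0.6, 0, 0], [-0.9, 0, 0], [-1.2, 0, 0], [-1.5, 0, 0]], angular=[[0, 0, 0], [0, 0, 0], [0, 0, 0], [0, 0, 0], [0, 0, 0]])

```text
t: 10.9
eef_pos: [507.8, -54.0, 89.3]
ee_rot: [0.432, 0.718, -0.352, 0.417]
contact_force: [0.2, -0.2, -0.6]
gripper_width: 0.471
```

Request:
carry_out(jaw=[0.48, 0.5, 0.52, 0.54, 0.56], dp=[[0, 0, 0], [0, 0, 0], [0, 0, 0], [0, 0, 0], [0, 0, 0]], angular=[[0, 0, 0], [0, 0, 0], [0, 0, 0], [0, 0, 0], [0, 0, 0]])

```text
t: 11.32
eef_pos: [507.8, -53.9, 89.3]
ee_rot: [0.432, 0.718, -0.352, 0.417]
contact_force: [0.3, -0.3, -0.1]
gripper_width: 0.563
```

```bash
python3 - <<'E'
from plan import *
from workcell import optics
import cv2
s,p,R=cur();print(p,s["contact_force"],s["gripper_width"])
ims={n:optics.capture(n) for n in("scene","side","wrist")}
b=ims["wrist"]["frame"][80:350,150:420,::-1];a=ims["scene"]["frame"][130:270,180:320,::-1]
o=np.hstack([cv2.resize(a,(400,400),interpolation=cv2.INTER_CUBIC),cv2.resize(b,(400,400))])
cv2.imwrite("pics/open.png",np.clip(o*1.3,0,255).astype(np.uint8))
# retreat: along blank axis headward (rest -x, up), world
ax=restW([-np.sin(np.radians(72)),0,np.cos(np.radians(72))])-restW([0,0,0])
for d in(20,60,100): print(d,np.round(R.inv().apply(ax*d),1), "combo with 30 tool back")
import fk
q=np.array(s["joints"])
for d,bk in((60,20),(60,60),(100,60)): 
    q,e,a=fk.ik(q,p+ax*d-R.apply([0,0,bk]),R);print(np.round(q,2),e)
E
```

```text
[507.81656307 -53.94093703  89.32901347] [ 0.26705973 -0.28354486 -0.13414877] 0.56336166579389
20 [ -2.6  15.2 -12.7] combo with 30 tool back
60 [ -7.8  45.6 -38.2] combo with 30 tool back
100 [-13.   75.9 -63.7] combo with 30 tool back
[-1.08  0.91  0.36  2.14  0.91  1.12 -2.51] 0.0001380638017768562
[-1.12  0.89  0.33  2.1   0.85  1.2  -2.48] 8.970411980805495e-05
[-1.18  0.84  0.3   2.15  0.8   1.24 -2.5 ] 7.371268662909919e-05
```

View pics/open.png

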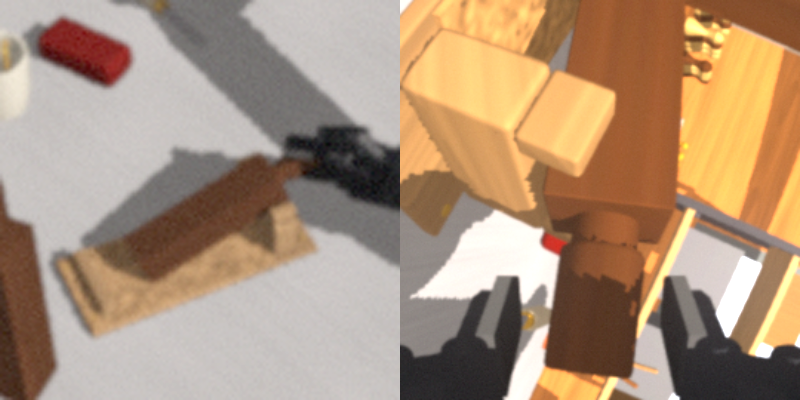

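Both fingers are clear, and the blank rests on the bar between the lips with no force on the tool. I'll slide off past the head end, then lift away.

Request:
carry_out(jaw=[0.56, 0.56, 0.56, 0.56, 0.56], dp=[[0, 9, -8], [0, 18, -16], [0, 28, -24], [0, 40, -34], [0, 52, -44]], angular=[[0, 0, 0], [0, 0, 0], [0, 0, 0], [0, 0, 0], [0, 0, 0]])

```text
t: 11.88
eef_pos: [448.2, -32.9, 119.4]
ee_rot: [0.432, 0.718, -0.352, 0.417]
contact_force: [0.6, 0.0, 0.5]
gripper_width: 0.561
```

Request:
carry_out(jaw=[0.56, 0.56, 0.56, 0.56, 0.56], dp=[[10, 10, -9], [30, 17, -15], [55, 26, -23], [80, 35, -31], [105, 44, -39]], angular=[[0, 0, 0], [0, 0, 0], [0, 0, 0], [0, 0, 0], [0, 0, 0]])

```text
t: 12.3
eef_pos: [441.3, -29.5, 240.1]
ee_rot: [0.432, 0.719, -0.351, 0.417]
contact_force: [-0.1, 0.2, 1.0]
gripper_width: 0.561
```

Request:
carry_out(jaw=[0.56, 0.56, 0.56, 0.56, 0.56], dp=[[0, 0, 0], [0, 0, 0], [0, 0, 0], [0, 0, 0], [0, 0, 0]], angular=[[0, 0, 0], [0, 0, 0], [0, 0, 0], [0, 0, 0], [0, 0, 0]])

```text
t: 12.72
eef_pos: [442.3, -29.7, 238.1]
ee_rot: [0.433, 0.718, -0.351, 0.417]
contact_force: [-0.1, -0.3, -0.6]
gripper_width: 0.557
```

```bash
python3 - <<'E'
from plan import *
from workcell import optics
import cv2
s,p,R=cur();print(p,s["contact_force"],s["t"])
ims={n:optics.capture(n) for n in("scene","side")}
a=ims["scene"]["frame"][100:290,130:330,::-1];b=ims["side"]["frame"][150:340,200:400,::-1]
o=np.hstack([cv2.resize(x,(400,380),interpolation=cv2.INTER_CUBIC) for x in(a,b)])
cv2.imwrite("pics/end.png",np.clip(o*1.3,0,255).astype(np.uint8))
E
```

```text
[442.3140209  -29.71113923 238.07249775] [-0.103662   -0.32333074 -0.58712046] 12.7167
```

View pics/end.png

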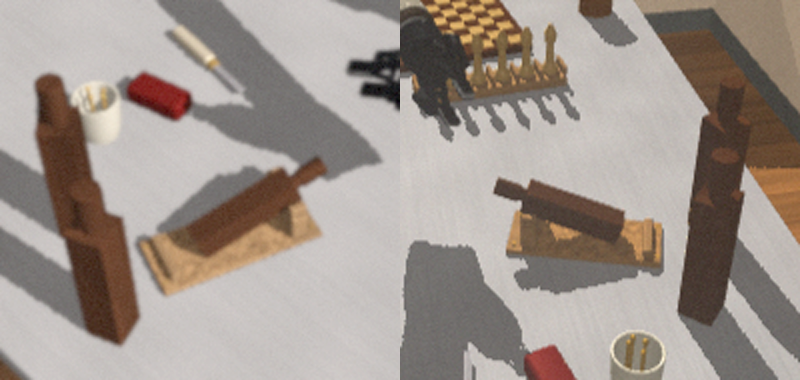

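The blank lies on the crossbar between the lips with its foot on the board near the heel. The other things are undisturbed and the arm is clear.

```bash
python3 -c "
from workcell import ticket
print(ticket.hand_in())"
```

```text
the job is handed in; nothing more can be done
None
```

The small king blank is tipped over and lying on the oak rest's crossbar. It sits between the two side lips with its foot still on the cork near the heel, and the job is handed in.

- **How it was done:** I kept the jaws at a fixed opening of about 36 mm around the 28 mm head, so the blank was never gripped or lifted. The back finger pushed it past balance. The front finger then carried it down the arc about its toe at roughly 40 mm/s, slowing to about 16 mm/s for the last 8°. I opened the jaws slowly once it was resting on the bar, slid off past the head end and lifted away.
- **Last checks:** The final scene and side pictures show the blank lying between the lips, with the two larger blanks, cup, sander and stand upright and apparently untouched. Force readings stayed under about 2 N throughout, which is at the sensor's noise level. The job took about 13 s of the 72 s allowed.
- **Less certain:** The wrist camera placed the rest about 3 mm further along its y than my fit from the other two cameras. I set the blank's y from the wrist view and left the rest fit as it was. I judged the lying angle (about 72°) by eye rather than measuring it.

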